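# Set a lined proofing basket on the scale and tare it

## Task

Get the scale ready for weighing dough: stand the empty straw basket upright in the middle of the scale's platform, then nest the white liner upright in it so that it is fully home. Then take the blue-handled stylus, press the recessed red tare button fully down with its tip, hold it down for about a second, let it spring back, and hang the stylus upright in its fork stand again. Leave all the other things on the bench where they are.

Things in the scene. Friction and masses are not known exactly. Their poses are not given: they have to be found in the camera images.
- basket: Straw-coloured ridged round open basket, 150 mm across, 75 mm high, 220 g. Origin: centre of its underside, z up its axis. Top 25 mm: an upright collar, outer radius 75, inner 67 mm (8 mm wall, can be pinched from above). Under it a ledge leads in to the body, outer radius 63 mm tapering to 42 at the foot. Floor 8 mm thick. Starts upright on the bench, left or right of the scale.
- liner: Smooth white plastic liner bowl, exactly the basket's shape, size and origin, 160 g. Starts upright on the bench on the other side of the scale from the basket. Fully home in the basket, the ledge under its collar rests on the basket's rim and its origin lies 25 mm above the basket's; radial play there 3 to 4 mm.
- scale: Grey bench scale, fixed. Origin on the bench under the centre of its square steel platform (180 x 180 mm, top 50 mm above the bench). On its -y side a console, 170 (x) by 70 (y) mm, top at 50 mm, out to y = -162 mm, with a display and, at x = +30, y = -127 mm, the tare button in a round well inside a flat yellow ring.
- platform (a point): Centre of the top face of the scale's platform, 50 mm above the bench; z up, x and y as the scale's.
- tare_top (a point): Centre of the top of the red tare button (17 mm diameter). It lies 6 mm below the console's top, in a round well of 22 mm diameter. It moves with the button.
- tare (a joint): Travel of the tare button straight down in m: 0 up, 0.005 fully down. Spring: about 1.8 N to start it, 5.3 N fully down; then it stops rigidly. It springs back when let go.
- stylus: Pressing stylus, 146 mm long, 80 g, hanging upright in its stand. Origin on its axis at the underside of its black shoulder disc (28 mm diameter, 6 mm thick), z up to the handle. Above the disc a round blue handle, 18 mm diameter, from 6 to 81 mm; below the origin a steel shaft, 8 mm diameter, 65 mm long, flat-ended.
- stylus_tip (a point): Centre of the lower end of the stylus shaft, 65 mm below the stylus's origin along its axis.
- stand: Fixed steel fork stand, base 90 by 80 mm, fork top 90 mm above the bench. Origin on the bench under the base. The level fork is 8 mm thick, 50 mm wide (y), with a slot 14 mm wide, open at its -x end (x = -32 mm), closed at x = +16 mm. The stylus shaft passes through the slot and the shoulder disc rests on the prongs.
- stand_seat (a point): The place of the stylus's origin when hung: on the middle line of the slot, at the fork's top face, 90 mm above the bench and at x = -4 mm of the stand; x along the slot towards its closed end, z up.
- shaker: White flour shaker with steel cap, 64 mm wide, 110 mm high, bystander. Origin at the centre of its underside.
- scraper: Bench scraper lying flat, steel blade and wooden grip, about 100 x 125 x 20 mm, bystander. Origin under its middle.
- brush: Pastry brush lying flat, 200 mm long, bystander.
- oil: Amber oil bottle, 68 mm wide, 200 mm high, bystander. Origin at the centre of its underside.
- timer: Round white kitchen timer, 72 mm wide, 53 mm high, bystander. Origin at the centre of its underside.

How it is judged:
By the outcome, as a careful person would: the job done as asked, in the order asked, and still so for the second after the job is handed in, with the robot touching nothing.
It also fails if it takes over 72 s, if anything falls off the work surface, if the arm or the gripper's body presses on something with over 40 N, if the wrist force passes 120 N, or if a joint passes its speed limit or range.

## Robot

A 7-joint arm with a two-finger parallel gripper is mounted at the origin on the work surface. World frame = base frame: x ahead of the robot, y to its left, z up, the work surface at z = 0. Lengths are in m, angles in rad, forces in N, time in s.
With the tool pointing down it reaches from about 0.4 to 0.75 m from the base axis. Payload 19.5 kg.
Tool frame: the origin (TCP) lies midway between the tips of the shut fingers; the grasp point (between the pads) lies 19 mm behind it; z points along the fingers, y is the line along which they close (so a half turn about z gives the same grasp; the last joint's range is limited). The gripper opens to 85 mm and grips with 20 to 120 N. Pads are 22 mm wide; open, the fingers measure 114 mm over their backs; the gripper's body (76 mm by 85 mm) begins 54 mm behind the grasp point. The pads swing forward as they close: fully open they stand 13 mm farther back than shut.
Start: joints at [1.163, 0.707, -0.028, 1.485, 0.022, 0.951, -0.075], TCP at [0.206, -0.537, 0.196] pointing down, gripper open.
Joint ranges: [-2.71, 2.71], [-0.32, 2.16], [-1.57, 1.52], [0, 2.45], [-1.46, 4.6], [0, 2.02], [-2.83, 2.83]. Speed limits (rad/s): [1.89, 1.89, 2.57, 2.57, 3.01, 3.01, 3.01].

## Interface

Orientations are given as a unit quaternion [w, x, y, z].
In Python, from bench import env gives the robot as it stands.
- The arm moves only by the tool move_arm, never from a script. Its argument "commands" is a list of rows, each a list of 7 numbers: the shift along the tool's x, y, z in mm, then the turn, a rotation vector about the tool's x, y, z in degrees, then the opening in per cent of the stroke, from 0 (shut) to 100 (fully open). In form: [[x, y, z, ax, ay, az, claw], ...]. A call has 1 to 10 rows; each row is the pose to reach, as a shift and turn from the pose commanded when the call began, along the tool's axes at that moment; what a row does not reach only later rows make up. A row lasts 1/8 s, in which the tool goes at most 62.5 mm and 10.7 degrees, less where a joint would pass 70% of its speed; a pose out of reach is approached as far as the arm can. A call with a gripper value outside its range is refused whole. The fingers move at their own pace and stop on an object; the grip force is fixed at half the most. Time passes only in rows, so rows that repeat a pose let the fingers close. It gives the time, the measured TCP pose, the force, the opening and the grip force at its end, in the units of the state.
- env.observe(): the state, without advancing time (a new reading comes with each control period).
- env.grab_frame(name): name is "side" or "top"; returns (picture, depth): 400x640x3 uint8, red, green, blue; 400x640 float32, m along the optical axis (not along the pixel's ray), 0 where there is no reading.
- env.calibration(name): a dict with "camera_matrix" (3x3 intrinsics, pixels), "R" (3x3) and "t" (3): a world point X has camera coordinates R X + t. Camera axes: x right, y down, z forward; pixel columns grow to the right and rows downward; lengths in m; the calibration is good to about 2 mm. A picture is of the moment at which its call begins. calibration takes no time and is no camera call.
- env.finish_job(): hands the job in; it is judged then, once.
The state is a dict: "clock": time; "qpos": joint angles; "qd": joint speeds; "joint_efforts": joint torques, N m; "tcp_pos": TCP position; "tool_rot": TCP orientation; "force": force on the tool from outside, world axes, zero at the start; "moment": the same for the moment, N m; "width": opening from 0.0 (shut) to 1.0 (fully open); "gripper_force": force on a finger pad.
Only numpy, scipy, OpenCV 4.12 (cv2) and the standard library are available. Lean on these libraries where they do the work, as an engineer would, in place of code of your own. Each camera call takes 0.05 s, during which the arm holds its last target. There are 200 camera calls.

## Working session

There is one attempt and no reset: what is moved stays moved. The work goes in short steps, Python scripts to look and compute and a tool call to move; the robot and the scene stay as the last step left them, time stands still between calls to the robot, and variables do not carry over. Pictures are saved under pics/ and viewed, at most 11 in all, crops included, and the job is handed in when it is done.

Besides the shell and the picture viewer there is one more tool, called after ">>>" as name([rows], argument=value, ...), one row to a line, values as JSON. move_arm: Moves the arm, as the interface text tells. Its arguments: {"type":"object","properties":{"commands":{"type":"array"}},"required":["commands"]}

```bash
mkdir -p pics
cat > h.py <<'E'
import numpy as np, cv2
from bench import env
def cal(n):
    c=env.calibration(n); return np.array(c["camera_matrix"]),np.array(c["R"]),np.array(c["t"]).ravel()
def ray(n,u,v,z):
    K,R,t=cal(n); d=R.T@np.linalg.inv(K)@[u,v,1]; o=-R.T@t
    return o+d*(z-o[2])/d[2]
def cloud(n,dep):
    K,R,t=cal(n); v,u=np.mgrid[:400,:640]
    p=np.stack([(u-K[0,2])/K[0,0]*dep,(v-K[1,2])/K[1,1]*dep,dep],-1)
    P=(p-t)@R; P[dep<=0]=np.nan; return P
def look(n,name=None):
    im,d=env.grab_frame(n)
    if name: cv2.imwrite(f"pics/{name}.png",im[:,:,::-1])
    return im,d,cloud(n,d)
E
python3 - <<'E'
from h import *
for n in("top","side"):
    im,d,P=look(n,n+"0"); K,R,t=cal(n); print(n,-R.T@t,R[2],K[0,0]); np.savez(f"/tmp/{n}0",im=im,d=d)
s=env.observe(); print({k:np.round(s[k],3) for k in s})
E
```

```text
top [0.3993787  0.01392531 1.24879551] [ 0.11096548  0.01433731 -0.99372084] 379.04779018155915
side [ 0.42446788 -1.1135675   0.74981514] [ 0.0899317   0.86512312 -0.49343113] 434.60529380303825
{'clock': np.float64(0.1), 'qpos': array([ 1.163,  0.707, -0.028,  1.485,  0.022,  0.951, -0.075]), 'qd': array([-0.   , -0.001,  0.001, -0.001,  0.001, -0.001,  0.001]), 'joint_efforts': array([ 3.0000e-03, -8.8429e+01,  1.2370e+00, -2.3645e+01,  1.7000e-02,
        5.0000e-03, -0.0000e+00]), 'tcp_pos': array([ 0.206, -0.537,  0.196]), 'tool_rot': array([-0.   ,  0.983,  0.182, -0.   ]), 'force': array([-0.669, -0.368, -0.074]), 'moment': array([-0.012,  0.031,  0.001]), 'gripper_force': np.float64(0.0), 'width': np.float64(0.999)}
```

View pics/top0.png

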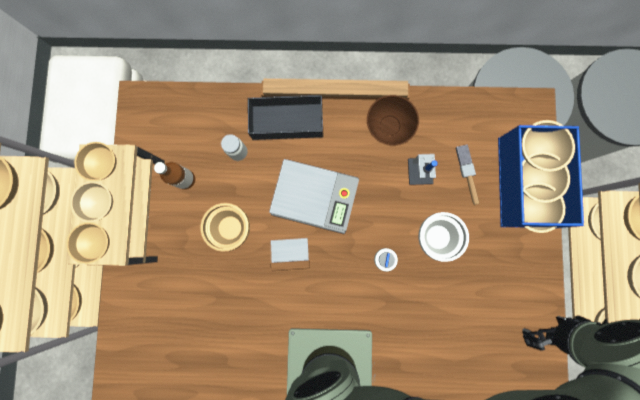

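View pics/side0.png

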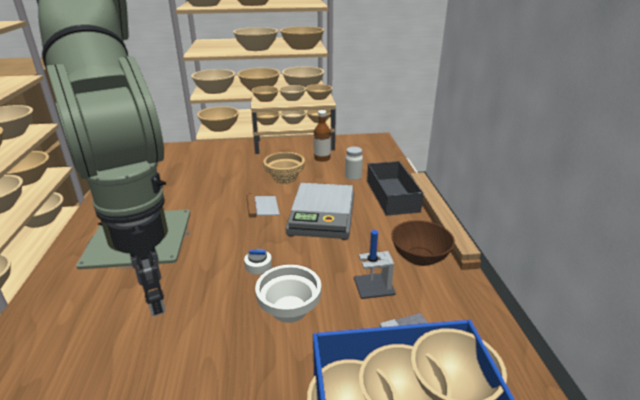

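The top view shows the basket at (225,227), liner (444,237), scale (315,195) with button (344,193), and stylus and stand (428,165). The side view confirms everything is upright.

Run:
```python
from h import *
f=np.load("/tmp/top0.npz"); im,d=f["im"],f["d"]; P=cloud("top",d); Z=P[...,2]
hsv=cv2.cvtColor(im,cv2.COLOR_RGB2HSV)
print("bench z",np.nanmedian(Z[300:320,150:250]))
def box(u,v,r): m=np.zeros(Z.shape,bool); m[v-r:v+r+1,u-r:u+r+1]=1; return m
for n,u,v in(("basket",225,227),("liner",444,237)):
    m=box(u,v,32)&(Z>.066)&(Z<.085); q=P[m][:,:2].astype(np.float32)
    (c,r)=cv2.minEnclosingCircle(q)
    A=np.c_[2*q,np.ones(len(q))]; s=np.linalg.lstsq(A,(q**2).sum(1),rcond=None)[0]
    print(n,c,r,"fit",s[:2],np.sqrt(s[2]+s[0]**2+s[1]**2),len(q),np.median(Z[m]))
m=box(315,195,50)&(Z>.04)&(Z<.06)
n,l,st,ce=cv2.connectedComponentsWithStats(m.astype(np.uint8)); i=1+st[1:,4].argmax()
q=P[l==i][:,:2].astype(np.float32); print("scale all",cv2.minAreaRect(q),cv2.boxPoints(cv2.minAreaRect(q)))
sm=box(344,193,14)
yel=sm&(hsv[...,0]>18)&(hsv[...,0]<34)&(hsv[...,1]>130)&(hsv[...,2]>120)
red=sm&((hsv[...,0]<8)|(hsv[...,0]>172))&(hsv[...,1]>130)
for nm,mm,z in(("yel",yel,.05),("red",red,.044)):
    v,u=np.nonzero(mm); print(nm,len(u),u.mean(),v.mean(),ray("top",u.mean(),v.mean(),z))
sb=box(428,165,22)
bl=sb&(hsv[...,0]>100)&(hsv[...,0]<130)&(hsv[...,1]>120)
print("blue",[ (P[bl&(Z>a)&(Z<a+.02)].mean(0).round(4),(bl&(Z>a)&(Z<a+.02)).sum()) for a in(.1,.12,.14,.16)])
t=bl&(Z>.163); v,u=np.nonzero(t); print("handle top",u.mean(),v.mean(),ray("top",u.mean(),v.mean(),.171))
fk=sb&(Z>.08)&(Z<.097)&~bl; print("fork",fk.sum(),cv2.minAreaRect(P[fk][:,:2].astype(np.float32)))
bs=sb&(Z>.003)&(Z<.03); print("base",cv2.minAreaRect(P[bs][:,:2].astype(np.float32)),np.median(Z[bs]))
cr=lambda u,v,r: cv2.resize(im[v-r:v+r,u-r:u+r,::-1],(390,390),interpolation=cv2.INTER_CUBIC)
g=np.load("/tmp/side0.npz")["im"]; 
cv2.imwrite("pics/c1.png",np.hstack([cr(428,165,25),cv2.resize(g[220:305,335:420,::-1],(390,390),interpolation=cv2.INTER_CUBIC)]))
for nm,s in(("yel",(328,218)),): print(ray("side",*s,.05))
# other masks by side
hs=cv2.cvtColor(g,cv2.COLOR_RGB2HSV); b=np.zeros(Z.shape,bool); b[225:305,350:400]=1
bm=b&(hs[...,0]>100)&(hs[...,0]<130)&(hs[...,1]>120); v,u=np.nonzero(bm); print("side blue",u.min(),u.max(),v.min(),v.max(),u.mean(),v.mean(),ray("side",u.mean(),v.mean(),.135))
```

```text
bench z 8.069373431284482e-05
basket (0.44547441601753235, 0.33721208572387695) 0.07552877813577652 fit [0.44559602 0.3362261 ] 0.07054859567846222 430 0.07435107051889633
liner (0.43151262402534485, -0.342833548784256) 0.0754895880818367 fit [ 0.43120145 -0.34218144] 0.07069473766229876 458 0.07408156361366364
scale all ((0.5547826886177063, 0.061707086861133575), (0.2521668076515198, 0.18007944524288177), 76.86658477783203) [[ 0.4384495  -0.04061967]
 [ 0.61381876 -0.0815372 ]
 [ 0.6711159   0.16403385]
 [ 0.4957466   0.20495138]]
yel 16 342.8125 193.1875 [ 0.5630407  -0.03023874  0.05      ]
red 21 343.85714285714283 192.8095238095238 [ 0.56515427 -0.03378413  0.044     ]
blue [(array([ 0.6356, -0.2813,  0.1138]), np.int64(7)), (array([ 0.636 , -0.2812,  0.13  ]), np.int64(9)), (array([ 0.6365, -0.2807,  0.1497]), np.int64(10)), (array([ 0.6392, -0.2861,  0.1693]), np.int64(27))]
handle top 433.5769230769231 163.42307692307693 [ 0.63877817 -0.28585532  0.171     ]
fork 286 ((0.6486210823059082, -0.28759661316871643), (0.07368680089712143, 0.051163338124752045), 4.192337512969971)
base ((0.6689369678497314, -0.3134550154209137), (0.14616170525550842, 0.14788728952407837), 1.0038111209869385) 0.008534776962858804
[ 0.56340108 -0.0345386   0.05      ]
side blue 369 377 230 259 373.3269230769231 244.51923076923077 [ 0.63895166 -0.29335009  0.135     ]
```

View pics/c1.png

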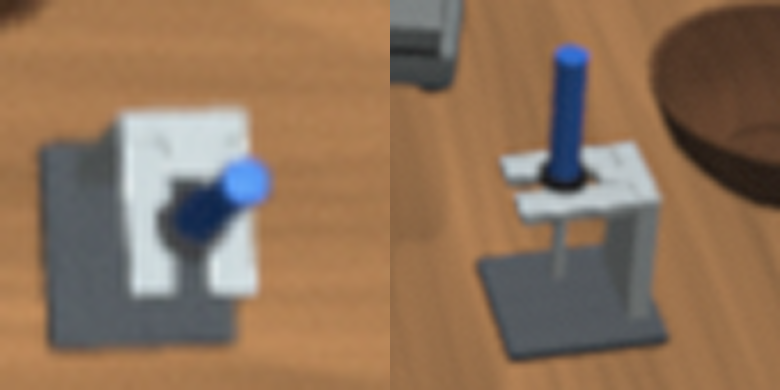

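The crop shows the stylus hanging in a fork whose slot opens toward the robot, with a yaw of a few degrees. The scale's yaw is about -13°, its platform centre is near (0.563, 0.097), and the button is near (0.564, -0.034).

```bash
cat >> h.py <<'E'
from scipy.spatial.transform import Rotation as Ro
def pose():
    s=env.observe(); q=np.array(s["tool_rot"]); return np.array(s["tcp_pos"]),Ro.from_quat(q[[1,2,3,0]])
def down(az):  # tool down, tool y along azimuth az (rad)
    y=np.array([np.cos(az),np.sin(az),0]); z=np.array([0,0,-1.]); return Ro.from_matrix(np.c_[np.cross(y,z),y,z])
def rel(p,az=None):
    """shift mm and turn deg in present tool axes to world p with tool-y azimuth az (default radial)"""
    p=np.array(p,float); c,R=pose(); az=np.arctan2(p[1],p[0]) if az is None else az
    return np.r_[R.inv().apply(p-c)*1e3,(R.inv()*down(az)).as_rotvec(degrees=True)].round(1)
E
python3 - <<'E'
from h import *
d=np.load("/tmp/top0.npz")["d"]; P=cloud("top",d)
for n,c in(("b",(.4455,.3368)),("l",(.4315,-.3425))):
    r=np.hypot(P[...,0]-c[0],P[...,1]-c[1])*1e3
    print(n,[(a,*np.nanpercentile(P[...,2][(r>=a)&(r<a+3)]*1e3,[10,50,90]).round()) for a in range(36,78,3)])
B=np.array([.4455,.3368]); u=B/np.linalg.norm(B); g=B-.071*u; az=np.arctan2(*u[::-1]); print(g,az)
print(rel((.5,-.15,.25))); print(rel((.5,.1,.25))); print(rel((*g,.15),az)); print(rel((*g,.057),az))
E
```

```text
b [(36, np.float64(5.0), np.float64(9.0), np.float64(14.0)), (39, np.float64(10.0), np.float64(16.0), np.float64(21.0)), (42, np.float64(16.0), np.float64(23.0), np.float64(27.0)), (45, np.float64(24.0), np.float64(29.0), np.float64(33.0)), (48, np.float64(30.0), np.float64(35.0), np.float64(39.0)), (51, np.float64(37.0), np.float64(43.0), np.float64(46.0)), (54, np.float64(43.0), np.float64(47.0), np.float64(50.0)), (57, np.float64(45.0), np.float64(47.0), np.float64(50.0)), (60, np.float64(45.0), np.float64(48.0), np.float64(51.0)), (63, np.float64(0.0), np.float64(49.0), np.float64(52.0)), (66, np.float64(44.0), np.float64(68.0), np.float64(77.0)), (69, np.float64(-1.0), np.float64(74.0), np.float64(78.0)), (72, np.float64(-0.0), np.float64(72.0), np.float64(76.0)), (75, np.float64(-4.0), np.float64(0.0), np.float64(58.0))]
l [(36, np.float64(5.0), np.float64(10.0), np.float64(14.0)), (39, np.float64(12.0), np.float64(16.0), np.float64(20.0)), (42, np.float64(16.0), np.float64(22.0), np.float64(26.0)), (45, np.float64(22.0), np.float64(28.0), np.float64(33.0)), (48, np.float64(29.0), np.float64(35.0), np.float64(39.0)), (51, np.float64(36.0), np.float64(41.0), np.float64(46.0)), (54, np.float64(42.0), np.float64(46.0), np.float64(49.0)), (57, np.float64(44.0), np.float64(47.0), np.float64(50.0)), (60, np.float64(45.0), np.float64(48.0), np.float64(52.0)), (63, np.float64(1.0), np.float64(48.0), np.float64(52.0)), (66, np.float64(4.0), np.float64(66.0), np.float64(76.0)), (69, np.float64(-1.0), np.float64(73.0), np.float64(77.0)), (72, np.float64(-0.0), np.float64(71.0), np.float64(77.0)), (75, np.float64(-3.0), np.float64(-0.0), np.float64(71.0))]
[0.38886365 0.29398267] 0.6473329192901316
[ 4.133e+02 -2.559e+02 -5.380e+01 -1.000e-01 -0.000e+00 -5.230e+01]
[ 502.7 -489.3  -53.6   -0.    -0.   -80.4]
[ 468.3 -710.1   46.7   -0.    -0.  -106.1]
[ 468.3 -710.   139.7   -0.    -0.  -106.1]
```

>>> move_arm([
  [60,-37,-8,0,0,-8,35],
  [120,-74,-16,0,0,-16,35],
  [180,-111,-24,0,0,-24,35],
  [240,-148,-32,0,0,-32,35],
  [300,-185,-40,0,0,-40,35],
  [360,-222,-48,0,0,-48,35],
  [410,-256,-54,0,0,-54,35],
  [430,-312,-54,0,0,-62,35],
  [452,-370,-54,0,0,-71,35],
  [475,-428,-54,0,0,-80,35],
])

```text
clock: 1.35
tcp_pos: [0.4943, -0.0038, 0.25]
tool_rot: [-0.0, 0.634, 0.773, -0.0]
force: [0.4, -0.9, 0.6]
width: 0.352
gripper_force: 0.0
```

Run:
```python
from h import *
g=(.3889,.2940); print(pose()[0],rel((*g,.11)))
```

```text
[ 0.49429909 -0.0038086   0.25001625] [312.6 -45.3 140.1  -0.   -0.  -25.8]
```

>>> move_arm([
  [45,-6,10,0,0,-4,35],
  [90,-13,30,0,0,-8,35],
  [135,-20,50,0,0,-12,35],
  [180,-26,70,0,0,-16,35],
  [225,-33,90,0,0,-20,35],
  [270,-40,110,0,0,-24,35],
  [312,-45,120,0,0,-26,35],
  [312,-45,120,0,0,-26,35],
  [312,-45,120,0,0,-26,35],
])

```text
clock: 2.48
tcp_pos: [0.391, 0.2914, 0.1301]
tool_rot: [0.0, 0.447, 0.895, -0.0]
force: [0.5, 0.7, -0.5]
width: 0.351
gripper_force: 0.0
```

Run:
```python
from h import *
g=(.3889,.2940); print(pose()[0],rel((*g,.057)))
im,d,P=look("top","a1")
m=(P[...,2]>.066)&(P[...,2]<.085); m[:195]=0; m[260:]=0; m[:,:190]=0; m[:,260:]=0
q=P[m][:,:2]
A=np.c_[2*q,np.ones(len(q))]; s=np.linalg.lstsq(A,(q**2).sum(1),rcond=None)[0]; print(s[:2],len(q))
```

```text
[0.39100828 0.29139743 0.13006072] [ 3.4 -0.1 73.1 -0.   0.  -0.2]
[0.44601496 0.33597928] 255
```

>>> move_arm([
  [3,0,25,0,0,0,35],
  [3,0,50,0,0,0,35],
  [3,0,72,0,0,0,35],
  [3,0,72,0,0,0,35],
  [3,0,72,0,0,0,0],
  [3,0,72,0,0,0,0],
  [3,0,72,0,0,0,0],
  [3,0,72,0,0,0,0],
  [3,0,72,0,0,0,0],
])

```text
clock: 3.65
tcp_pos: [0.3891, 0.2944, 0.0582]
tool_rot: [-0.0, 0.447, 0.895, 0.0]
force: [-0.1, -0.1, -0.4]
width: -0.003
gripper_force: 0.0
```

Run:
```python
from h import *
print(env.observe()["width"]*85)
C=np.array([.563,.097]); u=C/np.linalg.norm(C); g=C-.071*u; print(pose()[0],rel((*g,.20)),rel((*g,.120)))
```

```text
-0.2761378648929689
[0.38908517 0.29440026 0.05823353] [-229.9  -42.9 -141.8    0.    -0.    27.2] [-229.9  -42.9  -61.8    0.    -0.    27.2]
```

The gripper shut on nothing, so I'll look.

Run:
```python
from h import *
im,d,P=look("side"); im2,d2,P2=look("top")
m=(P2[...,2]>.066)&(P2[...,2]<.085); m[:195]=0; m[250:]=0; m[:,:190]=0; m[:,260:]=0
q=P2[m][:,:2];A=np.c_[2*q,np.ones(len(q))]; s=np.linalg.lstsq(A,(q**2).sum(1),rcond=None)[0]; print(s[:2],len(q))
z=lambda a:cv2.resize(a[:,:,::-1],(400,400),interpolation=cv2.INTER_CUBIC)
cv2.imwrite("pics/b1.png",np.hstack([z(im[115:215,230:330]),z(im2[180:280,180:280])]))
```

```text
[0.44595482 0.33615541] 246
```

View pics/b1.png

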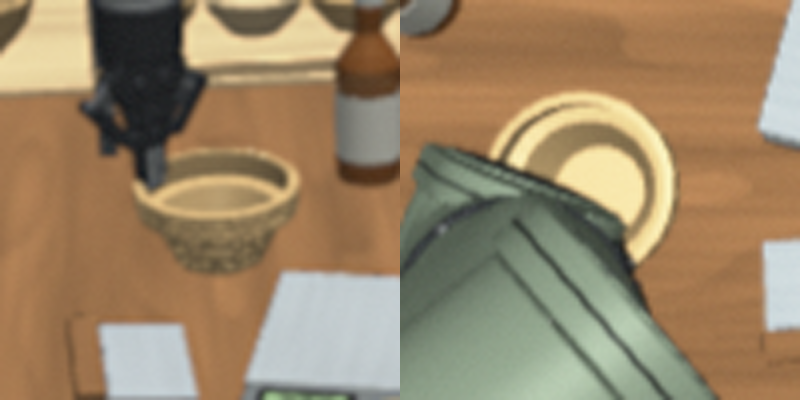

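The side crop shows the shut fingers at the rim's left-front edge, near crop pixel (150,185). I'll measure where the tips are against the rim.

Run:
```python
from h import *
im,d,P=look("side"); hsv=cv2.cvtColor(im,cv2.COLOR_RGB2HSV)
for v in range(138,176,3):
    r=[(u,*(P[v,u]*1e3).round().astype(int),int(hsv[v,u,2])) for u in range(260,276,3) if P[v,u,2]==P[v,u,2]]
    print(v,r)
w=P[...,:]; m=(P[...,2]>.068)&(P[...,2]<.08)&(hsv[...,1]>70); m[:140]=0;m[200:]=0;m[:,:255]=0;m[:,315:]=0
q=P[m][:,:2];A=np.c_[2*q,np.ones(len(q))]; s=np.linalg.lstsq(A,(q**2).sum(1),rcond=None)[0]; print(s[:2],len(q),np.sqrt(s[2]+s[0]**2+s[1]**2))
```

```text
138 [(260, np.int64(370), np.int64(263), np.int64(193), 34), (263, np.int64(380), np.int64(272), np.int64(189), 34), (266, np.int64(390), np.int64(270), np.int64(190), 35), (269, np.int64(399), np.int64(290), np.int64(181), 36), (272, np.int64(410), np.int64(295), np.int64(178), 34), (275, np.int64(420), np.int64(323), np.int64(167), 50)]
141 [(260, np.int64(369), np.int64(271), np.int64(179), 37), (263, np.int64(379), np.int64(275), np.int64(177), 32), (266, np.int64(389), np.int64(273), np.int64(178), 38), (269, np.int64(399), np.int64(290), np.int64(170), 37), (272, np.int64(409), np.int64(296), np.int64(167), 36), (275, np.int64(419), np.int64(304), np.int64(163), 50)]
144 [(260, np.int64(367), np.int64(297), np.int64(157), 98), (263, np.int64(378), np.int64(287), np.int64(161), 41), (266, np.int64(388), np.int64(278), np.int64(164), 38), (269, np.int64(398), np.int64(285), np.int64(161), 34), (272, np.int64(408), np.int64(290), np.int64(158), 38), (275, np.int64(419), np.int64(304), np.int64(152), 41)]
147 [(260, np.int64(368), np.int64(262), np.int64(161), 56), (263, np.int64(3
[... 2613 characters left out ...]
 np.int64(404), np.int64(1), 155), (263, np.int64(366), np.int64(406), np.int64(-1), 152), (266, np.int64(381), np.int64(302), np.int64(50), 126), (269, np.int64(392), np.int64(284), np.int64(58), 104), (272, np.int64(402), np.int64(276), np.int64(61), 124), (275, np.int64(413), np.int64(269), np.int64(64), 125)]
174 [(260, np.int64(355), np.int64(380), np.int64(0), 155), (263, np.int64(366), np.int64(376), np.int64(1), 150), (266, np.int64(377), np.int64(380), np.int64(-2), 148), (269, np.int64(389), np.int64(373), np.int64(1), 144), (272, np.int64(401), np.int64(300), np.int64(37), 106), (275, np.int64(412), np.int64(269), np.int64(52), 119)]
[0.45661845 0.34358044] 218 0.07568927708456218
```

Run:
```python
from h import *
K,R,t=cal("side")
def pr(X): c=R@np.array(X)+t; c=K@c; return (c[:2]/c[2]).round(1)
print("start tip px",pr((.206,-.537,.196)),pr((.206,-.537,.24)))
d=np.load("/tmp/side0.npz")["d"]; P=cloud("side",d)
for v in range(296,318,3): print(v,[(u,*(P[v,u]*1e3).round().astype(int).tolist()) for u in range(143,170,4) if np.isfinite(P[v,u,2])])
p,_=pose(); print("now",p,pr(p),pr(p+[0,0,.02]),pr(p+[0,0,.04]))
s=env.observe(); print(s["qpos"].round(3),s["width"],s["joint_efforts"].round(1))
```

```text
start tip px [159.7 316.1] [154.9 296.9]
296 [(143, 73, -258, -1), (147, 222, -607, 305), (151, 226, -602, 300), (155, 232, -603, 300), (159, 237, -602, 299), (163, 241, -599, 295), (167, 131, -263, -3)]
299 [(143, 76, -270, 0), (147, 221, -607, 299), (151, 226, -607, 298), (155, 231, -605, 296), (159, 236, -602, 293), (163, 124, -272, -3), (167, 134, -276, 0)]
302 [(143, 79, -283, 2), (147, 220, -609, 295), (151, 226, -609, 295), (155, 222, -585, 272), (159, 229, -586, 273), (163, 127, -287, 1), (167, 137, -287, 0)]
305 [(143, 81, -291, 0), (147, 91, -295, 2), (151, 218, -592, 273), (155, 223, -590, 271), (159, 229, -588, 269), (163, 231, -579, 259), (167, 137, -294, -3)]
308 [(143, 84, -303, 2), (147, 93, -304, 2), (151, 215, -586, 262), (155, 222, -590, 265), (159, 227, -588, 262), (163, 230, -580, 254), (167, 140, -307, -1)]
311 [(143, 85, -311, -1), (147, 96, -314, 1), (151, 214, -587, 256), (155, 221, -589, 258), (159, 226, -587, 255), (163, 229, -580, 248), (167, 143, -319, 1)]
314 [(143, 88, -321, -1), (147, 97, -323, 0), (151, 212, -585, 248), (155, 220, -590, 253), (159, 126, -326, 0), (163, 135, -327, 0), (167, 145, -329, 1)]
317 [(143, 90, -332, 0), (147, 100, -333, 0), (151, 110, -335, 1), (155, 118, -333, -2), (159, 128, -336, 0), (163, 137, -337, 0), (167, 147, -339, 1)]
now [0.38903016 0.29440029 0.05814235] [268.2 169.7] [267.9 164.6] [267.5 159.5]
[-0.548  0.823 -0.299  1.94   0.515  0.454 -0.579] -0.0006716530823541062 [  0.  -83.5  -4.  -11.1   0.    0.    0. ]
```

The picture shows the real fingertips at z≈0.097 (shut), about 38 mm short of the reported TCP. The start frame gives the same offset, so I'll allow for 38 mm: open, go down 38 mm and grip.

>>> move_arm([
  [0,0,0,0,0,0,35],
  [0,0,0,0,0,0,35],
  [0,0,0,0,0,0,35],
  [0,0,20,0,0,0,35],
  [0,0,37,0,0,0,35],
  [0,0,37,0,0,0,35],
  [0,0,37,0,0,0,0],
  [0,0,37,0,0,0,0],
  [0,0,37,0,0,0,0],
  [0,0,37,0,0,0,0],
])

```text
clock: 5.05
tcp_pos: [0.3894, 0.2945, 0.0218]
tool_rot: [0.0, 0.447, 0.895, 0.0]
force: [0.4, -0.9, 7.2]
width: 0.057
gripper_force: 62.8
```

Run:
```python
from h import *
print(env.observe()["width"]*85,env.observe()["moment"])
C=np.array([.563,.097]); u=C/np.linalg.norm(C); g=C-.071*u; print(pose()[0],rel((*g,.15)),rel((*g,.120)))
```

```text
4.839628169224827 [-0.16801452 -0.00986389  0.0354907 ]
[0.38938335 0.2944683  0.0217973 ] [-2.298e+02 -4.300e+01 -1.282e+02  1.000e-01 -0.000e+00  2.720e+01] [-2.298e+02 -4.300e+01 -9.820e+01  1.000e-01 -0.000e+00  2.720e+01]
```

>>> move_arm([
  [0,0,-15,0,0,0,0],
  [0,0,-50,0,0,0,0],
  [-30,-6,-90,0,0,4,0],
  [-70,-13,-100,0,0,9,0],
  [-110,-21,-100,0,0,14,0],
  [-150,-28,-100,0,0,19,0],
  [-190,-36,-100,0,0,24,0],
  [-230,-43,-100,0,0,27,0],
  [-230,-43,-100,0,0,27,0],
  [-230,-43,-100,0,0,27,0],
])

```text
clock: 6.3
tcp_pos: [0.4927, 0.0853, 0.1213]
tool_rot: [-0.0, 0.643, 0.766, 0.0]
force: [0.2, 0.0, -1.2]
width: 0.063
gripper_force: 61.5
```

```bash
cat >> h.py <<'E'
def ring(P,im,zlo,zhi,c,r=.11,sat=None):
    m=(P[...,2]>zlo)&(P[...,2]<zhi)&(np.hypot(P[...,0]-c[0],P[...,1]-c[1])<r)
    if sat is not None:
        s=cv2.cvtColor(im,cv2.COLOR_RGB2HSV)[...,1]; m&=(s>70) if sat else (s<40)
    q=P[m]; A=np.c_[2*q[:,:2],np.ones(len(q))]; s=np.linalg.lstsq(A,(q[:,:2]**2).sum(1),rcond=None)[0]
    return s[:2].round(4),round(float(np.sqrt(s[2]+s[0]**2+s[1]**2)),4),len(q),q
E
python3 - <<'E'
from h import *
print(env.observe()["width"],pose()[0],env.observe()["force"])
im,d,P=look("side"); im2,d2,P2=look("top")
for n,I,p in(("side",im,P),("top",im2,P2)):
    hsv=cv2.cvtColor(I,cv2.COLOR_RGB2HSV)
    m=(np.hypot(p[...,0]-.563,p[...,1]-.097)<.1)&(p[...,2]>.06)&(hsv[...,1]>70)&(hsv[...,0]>8)&(hsv[...,0]<28)
    z=p[m][:,2]; print(n,m.sum(),np.percentile(z,[1,50,95,99]).round(4))
    zr=np.percentile(z,97); c,r,k,q=ring(p,I,zr-.01,zr+.01,(.563,.097),sat=1); print(c,r,k)
    A=np.c_[q[:,:2]-c,np.ones(k)]; print("tilt",np.linalg.lstsq(A,q[:,2],rcond=None)[0])
Z=lambda a:cv2.resize(a[:,:,::-1],(400,400),interpolation=cv2.INTER_CUBIC)
cv2.imwrite("pics/b2.png",np.hstack([Z(im[120:250,250:380]),Z(im2[130:260,250:380])]))
E
```

```text
0.06287698322100616 [0.49267196 0.08529548 0.12129429] [ 0.2069146   0.04188346 -1.17858128]
side 1333 [0.1062 0.1548 0.2054 0.2785]
[0.4928 0.0952] 0.0274 30
tilt [ 0.16342931 -0.28562601  0.22092291]
top 339 [0.1414 0.1627 0.1762 0.4875]
[0.5653 0.0996] 0.0665 153
tilt [-0.00570378 -0.00461054  0.17344426]
```

View pics/b2.png

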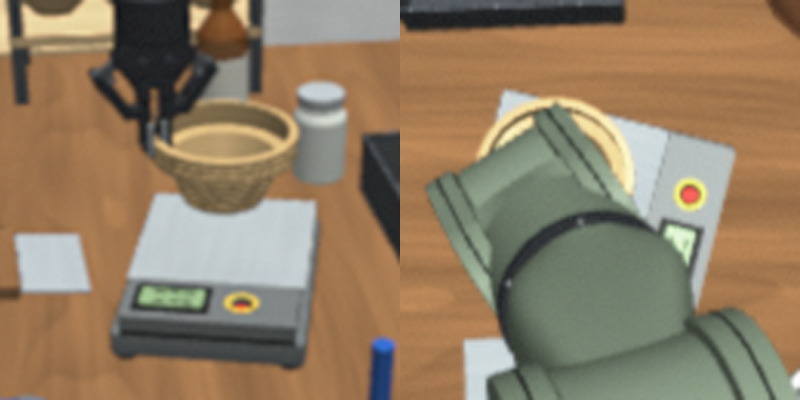

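The basket is held level over the platform. Lowering it.

>>> move_arm([
  [0,0,20,0,0,0,0],
  [0,0,38,0,0,0,0],
  [0,0,45,0,0,0,0],
  [0,0,49,0,0,0,0],
  [0,0,49,0,0,0,0],
  [0,0,49,0,0,0,0],
])

```text
clock: 7.15
tcp_pos: [0.4932, 0.0848, 0.0725]
tool_rot: [0.0, 0.643, 0.766, 0.0]
force: [-0.2, 0.5, -1.7]
width: 0.062
gripper_force: 61.5
```

>>> move_arm([
  [0,0,1,0,0,0,0],
  [0,0,1,0,0,0,0],
  [0,0,1,0,0,0,20],
  [0,0,1,0,0,0,30],
  [0,0,1,0,0,0,30],
  [0,0,-30,0,0,0,30],
  [0,0,-85,0,0,0,30],
  [0,0,-140,0,0,0,30],
  [0,0,-140,0,0,0,30],
])

```text
clock: 8.28
tcp_pos: [0.4943, 0.085, 0.2153]
tool_rot: [0.002, 0.643, 0.766, 0.002]
force: [0.4, 0.1, -1.2]
width: 0.298
gripper_force: 0.0
```

Run:
```python
from h import *
p,_=pose(); L=np.array([.4315,-.3425]); u=L/np.linalg.norm(L); g=L-.071*u; print(p,g,rel((*g,.12)),rel((.48,-.1,.20)))
```

```text
[0.49425736 0.08503664 0.21530947] [ 0.37588898 -0.29835915] [-3.573e+02 -1.833e+02  9.420e+01  3.000e-01 -2.000e-01  4.840e+01] [-1.798e+02 -4.610e+01  1.500e+01  3.000e-01 -1.000e-01  2.170e+01]
```

>>> move_arm([
  [-50,-13,0,0,0,6,35],
  [-105,-26,0,0,0,13,35],
  [-160,-42,10,0,0,20,35],
  [-205,-70,20,0,0,27,35],
  [-250,-100,30,0,0,34,35],
  [-295,-135,50,0,0,41,35],
  [-335,-165,80,0,0,48,35],
  [-357,-183,105,0,0,48,35],
  [-357,-183,105,0,0,48,35],
  [-357,-183,105,0,0,48,35],
])

```text
clock: 9.52
tcp_pos: [0.3749, -0.2979, 0.1071]
tool_rot: [-0.0, 0.899, 0.438, 0.0]
force: [0.3, 0.2, 0.5]
width: 0.35
gripper_force: 0.0
```

Run:
```python
from h import *
im,d,P=look("top"); im2,d2,P2=look("side")
c,r,k,q=ring(P,im,.115,.135,(.563,.097)); print("basket on scale",c,r,k,q[:,2].mean())
A=np.c_[q[:,:2]-c,np.ones(k)]; print("tilt",np.linalg.lstsq(A,q[:,2],rcond=None)[0])
c2,r2,k2,q2=ring(P2,im2,.066,.085,(.4315,-.3425)); print("liner side",c2,r2,k2, "top",ring(P,im,.066,.085,(.4315,-.3425))[:3])
p,_=pose(); L=np.array([.4313,-.3423]); u=L/np.linalg.norm(L); g=L-.0705*u; print(p,g,rel((*g,.021)))
```

```text
basket on scale [0.5607 0.0969] 0.0705 431 0.12415534433745912
tilt [-0.00426887  0.00025066  0.12415814]
liner side [ 0.4305 -0.3463] 0.0707 826 top (array([ 0.4313, -0.3421]), 0.0706, 260)
[ 0.37517729 -0.2978317   0.10752931] [ 0.37607803 -0.29847325] [ 0.   1.1 86.5  0.  -0.   0.5]
```

>>> move_arm([
  [0,1,30,0,0,0,35],
  [0,1,60,0,0,0,35],
  [0,1,84,0,0,0,35],
  [0,1,84,0,0,0,35],
  [0,1,84,0,0,0,0],
  [0,1,84,0,0,0,0],
  [0,1,84,0,0,0,0],
  [0,1,84,0,0,0,0],
])

```text
clock: 10.62
tcp_pos: [0.3756, -0.2991, 0.0242]
tool_rot: [0.0, 0.899, 0.438, 0.0]
force: [-1.4, 3.9, 8.2]
width: 0.079
gripper_force: 57.3
```

Run:
```python
from h import *
p,_=pose(); off=np.array([.4313,-.3422])-p[:2]; r=np.hypot(*off); a=np.arctan2(*off[::-1]); print(p,env.observe()["width"],r,a,np.arctan2(p[1],p[0]))
C=np.array([.5607,.0969]); u=C/np.linalg.norm(C); g=C-r*u; print(g,rel((*g,.20)),rel((*g,.15)))
```

```text
[ 0.3755666  -0.29905472  0.0241701 ] 0.07882067444403473 0.07048209993121635 -0.6587705748440295 -0.67246616690639
[0.49124743 0.08489723] [ 3.738e+02 -1.452e+02 -1.758e+02  1.000e-01  0.000e+00 -4.780e+01] [ 3.738e+02 -1.453e+02 -1.258e+02  1.000e-01  0.000e+00 -4.780e+01]
```

>>> move_arm([
  [0,0,-15,0,0,0,0],
  [0,0,-60,0,0,0,0],
  [0,0,-115,0,0,0,0],
  [50,-5,-150,0,0,-7,0],
  [105,-25,-170,0,0,-14,0],
  [160,-50,-176,0,0,-22,0],
  [215,-75,-176,0,0,-29,0],
  [270,-100,-176,0,0,-36,0],
  [325,-122,-176,0,0,-43,0],
  [370,-145,-176,0,0,-48,0],
])

```text
clock: 11.88
tcp_pos: [0.4894, 0.0837, 0.2]
tool_rot: [0.0, 0.642, 0.767, 0.0]
force: [0.8, -0.6, -1.3]
width: 0.074
gripper_force: 58.7
```

>>> move_arm([
  [0,0,0,0,0,0,0],
  [0,0,0,0,0,0,0],
  [0,0,0,0,0,0,0],
])

```text
clock: 12.25
tcp_pos: [0.489, 0.0805, 0.1995]
tool_rot: [0.0, 0.644, 0.765, -0.0]
force: [-0.1, -0.3, -1.7]
width: 0.078
gripper_force: 58.7
```

Run:
```python
from h import *
s=env.observe(); p,_=pose(); print(p,s["width"],s["force"],rel((.4912,.0849,.15)))
im,d,P=look("top"); zl=p[2]-.0242+.074
c,r,k,q=ring(P,im,zl-.01,zl+.01,(.561,.097),sat=0); print("liner",c,r,k,q[:,2].mean())
A=np.c_[q[:,:2]-c,np.ones(k)]; print("tilt",np.linalg.lstsq(A,q[:,2],rcond=None)[0])
off=.0705*np.array([np.cos(a:=np.arctan2(*p[:2][::-1])+.0137),np.sin(a)]); print("by arm",p[:2]+off)
im2,_,_=look("side"); Z=lambda a:cv2.resize(a[:,:,::-1],(400,400),interpolation=cv2.INTER_CUBIC)
cv2.imwrite("pics/b3.png",np.hstack([Z(im2[90:220,250:380]),Z(im[130:260,250:380])]))
```

```text
[0.48904524 0.08046645 0.19947684] 0.07776425607246527 [-0.08883366 -0.26268262 -1.67085859] [ 4.   2.9 49.5  0.   0.   0. ]
liner [0.5587 0.0922] 0.0703 253 0.24886632124984456
tilt [-0.01476916 -0.00609313  0.24944381]
by arm [0.55844654 0.0928644 ]
```

View pics/b3.png

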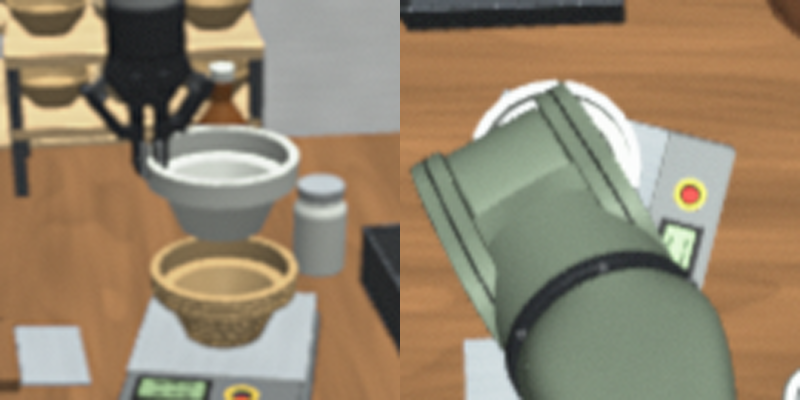

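The liner is level, about 5 mm short of the basket's axis. Correcting and lowering.

>>> move_arm([
  [4,3,0,0,0,0,0],
  [4,3,15,0,0,0,0],
  [4,3,40,0,0,0,0],
  [4,3,60,0,0,0,0],
  [4,3,75,0,0,0,0],
  [4,3,87,0,0,0,0],
  [4,3,95,0,0,0,0],
  [4,3,98,0,0,0,0],
  [4,3,98,0,0,0,0],
])

```text
clock: 13.48
tcp_pos: [0.4914, 0.0861, 0.1013]
tool_rot: [0.0, 0.643, 0.766, 0.0]
force: [0.7, 0.7, -0.8]
width: 0.079
gripper_force: 58.8
```

Run:
```python
from h import *
s=env.observe(); p,_=pose(); print(p,s["width"],s["force"])
im,d,P=look("top"); zl=p[2]-.0242+.074
c,r,k,q=ring(P,im,zl-.01,zl+.01,(.561,.097),sat=0); print("liner",c,r,k,q[:,2].mean())
```

```text
[0.49144654 0.08610648 0.10125031] 0.07934866756657451 [ 0.73399024  0.71282099 -0.84648009]
liner [0.5607 0.098 ] 0.0703 231 0.15049271169548434
```

>>> move_arm([
  [0,0,1,0,0,0,0],
  [0,0,2,0,0,0,0],
  [0,0,2,0,0,0,0],
  [0,0,2,0,0,0,20],
  [0,0,2,0,0,0,30],
  [0,0,2,0,0,0,30],
  [0,0,-25,0,0,0,30],
  [0,0,-80,0,0,0,30],
  [0,0,-130,0,0,0,30],
  [0,0,-130,0,0,0,30],
])

```text
clock: 14.78
tcp_pos: [0.4925, 0.0864, 0.234]
tool_rot: [0.002, 0.643, 0.766, 0.002]
force: [0.5, -0.1, -0.4]
width: 0.296
gripper_force: 0.0
```

Run:
```python
from h import *
p,_=pose(); S=(.638,-.286); print(p,rel((*S,.21)),rel((.53,-.1,.23)))
```

```text
[0.49245396 0.08638217 0.23396952] [-3.919e+02  7.900e+01  2.430e+01  3.000e-01 -1.000e-01  3.410e+01] [-1.901e+02  4.800e+00  3.900e+00  3.000e-01 -1.000e-01  2.060e+01]
```

>>> move_arm([
  [-50,0,0,0,0,6,50],
  [-105,0,0,0,0,12,50],
  [-160,0,0,0,0,18,50],
  [-210,10,0,0,0,23,50],
  [-260,25,5,0,0,28,50],
  [-310,45,10,0,0,31,50],
  [-355,63,20,0,0,34,50],
  [-392,79,24,0,0,34,50],
  [-392,79,24,0,0,34,50],
  [-392,79,24,0,0,34,50],
])

```text
clock: 16.02
tcp_pos: [0.6367, -0.2857, 0.2063]
tool_rot: [-0.001, 0.839, 0.545, -0.0]
force: [0.3, 0.2, 0.9]
width: 0.496
gripper_force: 0.0
```

Run:
```python
from h import *
p,_=pose(); print(p)
im,d,P=look("top"); im2,d2,P2=look("side")
for n,I,p2 in(("top",im,P),("side",im2,P2)):
    for nm,c0,zl in(("liner",(.561,.097),.149),("basket",(.561,.097),.124)):
        c,r,k,q=ring(p2,I,zl-.008,zl+.01,(.561,.097),sat=nm=="basket"); A=np.c_[q[:,:2]-c,np.ones(k)]; print(n,nm,c,r,k,np.linalg.lstsq(A,q[:,2],rcond=None)[0].round(4))
g=im2; hs=cv2.cvtColor(g,cv2.COLOR_RGB2HSV); b=np.zeros(g.shape[:2],bool); b[215:305,350:400]=1
bm=b&(hs[...,0]>100)&(hs[...,0]<130)&(hs[...,1]>120); v,u=np.nonzero(bm)
print("side blue",u.min(),u.max(),v.min(),v.max(), [ (P2[bm&(P2[...,2]>a)&(P2[...,2]<a+.02)].mean(0).round(4)) for a in(.1,.12,.14)])
print([ (a,u[(v>=a)&(v<a+4)].mean().round(1),ray("side",u[(v>=a)&(v<a+4)].mean(),a+1.5,.1).round(3)) for a in range(v.min(),v.max()-3,4)])
# the other bystanders unchanged check frame
Z=lambda a:cv2.resize(a[:,:,::-1],(400,400),interpolation=cv2.INTER_CUBIC)
cv2.imwrite("pics/b4.png",np.hstack([Z(im2[130:330,270:470]),Z(im[100:300,250:450])]))
```

```text
[ 0.63666448 -0.28568637  0.20628581]
top liner [0.5603 0.098 ] 0.0706 455 [-0.0028 -0.0026  0.1493]
top basket [0. 0.] 0.0 0 [0. 0. 0.]
side liner [0.5596 0.094 ] 0.0707 385 [-0.0024  0.0006  0.1477]
side basket [0.5602 0.0954] 0.0738 101 [-0.0009  0.0534  0.1229]
side blue 369 377 230 259 [array([ 0.6381, -0.2968,  0.1098]), array([ 0.6379, -0.2962,  0.1302]), array([ 0.6383, -0.2963,  0.15  ])]
[(230, np.float64(374.1), array([ 0.666, -0.19 ,  0.1  ])), (234, np.float64(374.0), array([ 0.661, -0.208,  0.1  ])), (238, np.float64(373.7), array([ 0.657, -0.226,  0.1  ])), (242, np.float64(373.3), array([ 0.652, -0.242,  0.1  ])), (246, np.float64(373.0), array([ 0.648, -0.259,  0.1  ])), (250, np.float64(373.0), array([ 0.644, -0.275,  0.1  ])), (254, np.float64(372.6), array([ 0.64, -0.29,  0.1 ]))]
```

View pics/b4.png

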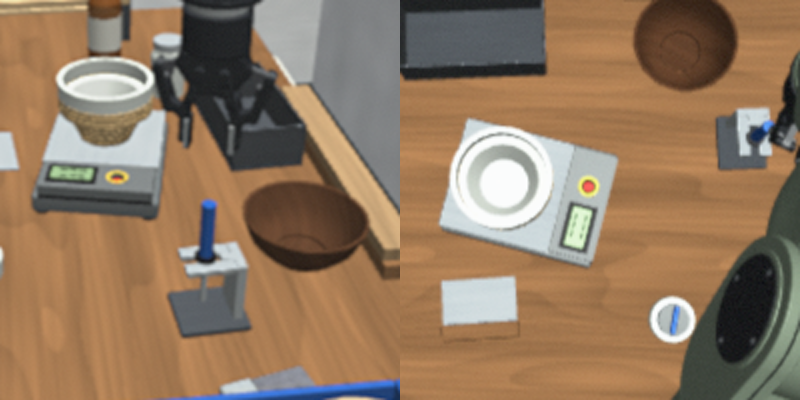

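The liner sits home: its rim is level at z≈0.149, concentric with the basket. The stylus is in its fork at side crop (207,225). Descending on the handle.

>>> move_arm([
  [0,2,0,0,0,0,50],
  [0,2,40,0,0,0,50],
  [0,2,80,0,0,0,50],
  [0,2,110,0,0,0,50],
  [0,2,121,0,0,0,50],
  [0,2,121,0,0,0,50],
  [0,2,121,0,0,0,0],
  [0,2,121,0,0,0,0],
  [0,2,121,0,0,0,0],
  [0,2,121,0,0,0,0],
])

```text
clock: 17.38
tcp_pos: [0.6393, -0.2873, 0.0873]
tool_rot: [0.001, 0.839, 0.544, 0.001]
force: [-0.7, -0.1, 7.4]
width: 0.196
gripper_force: 58.4
```

>>> move_arm([
  [0,0,-5,0,0,0,0],
  [0,0,-20,0,0,0,0],
  [0,0,-50,0,0,0,0],
  [0,0,-85,0,0,0,0],
  [0,0,-100,0,0,0,0],
  [0,0,-100,0,0,0,0],
  [0,0,-100,0,0,0,0],
])

```text
clock: 18.25
tcp_pos: [0.6383, -0.287, 0.1849]
tool_rot: [-0.001, 0.839, 0.544, -0.001]
force: [0.5, -0.3, -0.8]
width: 0.195
gripper_force: 58.5
```

```bash
cat >> h.py <<'E'
def stylus(lo,hi):
    "blue handle points from side (front surface)"
    im,d,P=look("side"); hs=cv2.cvtColor(im,cv2.COLOR_RGB2HSV)
    return im,d,P,hs
E
python3 - <<'E'
from h import *
s=env.observe(); p,_=pose(); print(p,s["width"],s["force"])
im2,d2,P2=look("side"); K,R,t=cal("side")
def pr(X): c=K@(R@np.array(X)+t); return (c[:2]/c[2]).round(1)
ax=(.6385,-.287); dz=.1
print("expected tip px",pr((*ax,.025+dz)),"disc",pr((*ax,.09+dz)),"seat",pr((*ax,.09)))
u,v=pr((*ax,.09+dz)).astype(int); print(u,v)
cr=lambda a,k:cv2.resize(a[v-50:v+50,u-50:u+50,::-1],(600,600),interpolation=cv2.INTER_CUBIC)
cv2.imwrite("pics/b5.png",cr(im2,0)); print("crop origin",u-50,v-50)
print(rel((.5635,-.0338,.23)))
E
```

```text
[ 0.63832575 -0.28703566  0.1848829 ] 0.1945038201233219 [ 0.46486324 -0.29702019 -0.77540843]
expected tip px [372.3 246.4] disc [373.9 223.7] seat [371.5 258. ]
373 223
crop origin 323 173
[ 2.008e+02 -1.716e+02 -4.480e+01 -1.000e-01 -0.000e+00 -2.060e+01]
```

View pics/b5.png

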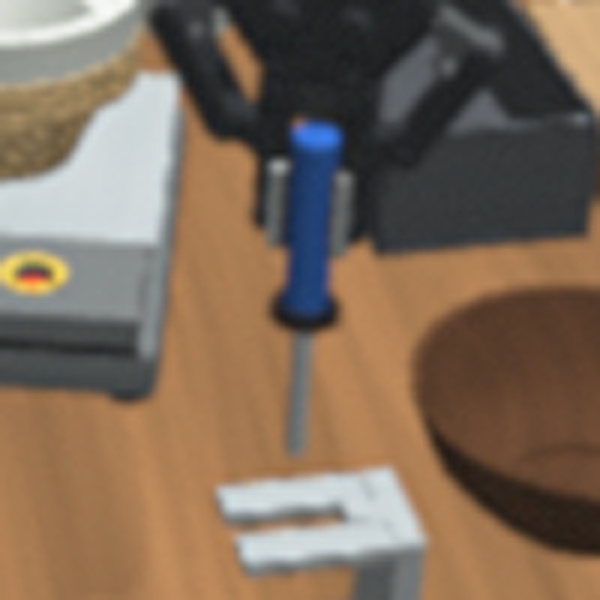

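The stylus is held upright, with its tip at crop (296,453) clear above the fork. Going over the button.

>>> move_arm([
  [35,-30,0,0,0,-4,0],
  [75,-64,0,0,0,-8,0],
  [115,-98,0,0,0,-12,0],
  [155,-132,0,0,0,-16,0],
  [185,-158,0,0,0,-19,0],
  [201,-171,10,0,0,-20.6,0],
  [201,-171,30,0,0,-20.6,0],
  [201,-171,45,0,0,-20.6,0],
  [201,-171,45,0,0,-20.6,0],
])

```text
clock: 19.42
tcp_pos: [0.5639, -0.0342, 0.14]
tool_rot: [-0.001, 0.728, 0.685, -0.001]
force: [0.1, 0.1, -0.5]
width: 0.194
gripper_force: 58.7
```

Run:
```python
from h import *
s=env.observe(); p,_=pose(); print(p,s["width"],s["force"],rel((.564,-.034,.1063)))
im2,d2,P2=look("side"); K,R,t=cal("side")
def pr(X): c=K@(R@np.array(X)+t); return (c[:2]/c[2]).round(1)
tip=p-[0,0,.0623]; u,v=pr(tip).astype(int); print("tip",tip,pr(tip),"button",pr((.564,-.034,.044)), "crop",u-40,v-40)
cv2.imwrite("pics/b6.png",cv2.resize(im2[v-40:v+40,u-40:u+40,::-1],(600,600),interpolation=cv2.INTER_CUBIC))
```

```text
[ 0.5639175  -0.03424447  0.140002  ] 0.19408103688136663 [ 0.14941262  0.09576194 -0.51324384] [ 0.2  0.1 33.7 -0.1  0.  -0. ]
tip [ 0.5639175  -0.03424447  0.077702  ] [328.2 210. ] button [328.2 219.6] crop 288 170
```

View pics/b6.png

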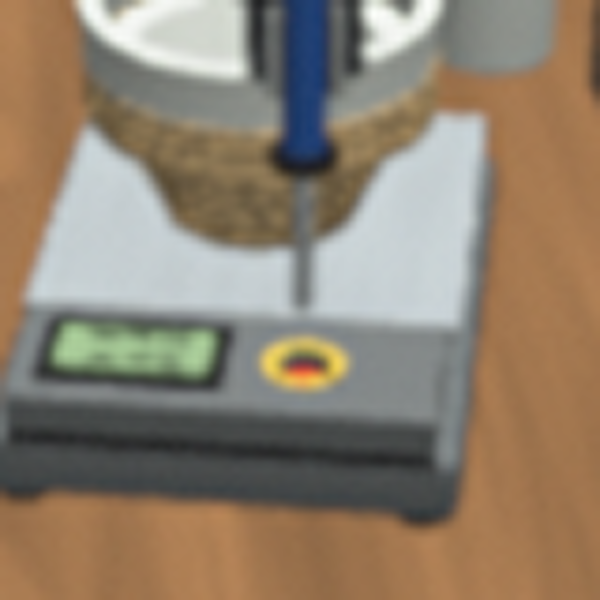

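The tip at crop (303,308) is in line above the ring centre at (304,362). Pressing.

>>> move_arm([
  [0,0,15,0,0,0,0],
  [0,0,27,0,0,0,0],
  [0,0,32,0,0,0,0],
  [0,0,35,0,0,0,0],
  [0,0,37,0,0,0,0],
  [0,0,37,0,0,0,0],
])

```text
clock: 20.23
tcp_pos: [0.5645, -0.0339, 0.1043]
tool_rot: [0.0, 0.728, 0.686, 0.0]
force: [-0.9, 0.1, 1.3]
width: 0.194
gripper_force: 58.9
```

>>> move_arm([
  [0,0,2,0,0,0,0],
  [0,0,3,0,0,0,0],
  [0,0,3,0,0,0,0],
])

```text
clock: 20.6
tcp_pos: [0.5646, -0.034, 0.1013]
tool_rot: [0.0, 0.728, 0.686, 0.0]
force: [-1.5, 0.1, 3.8]
width: 0.199
gripper_force: 59.3
```

>>> move_arm([
  [0,0,1,0,0,0,0],
  [0,0,2,0,0,0,0],
  [0,0,2,0,0,0,0],
])

```text
clock: 20.98
tcp_pos: [0.5652, -0.0339, 0.1005]
tool_rot: [0.001, 0.728, 0.686, 0.001]
force: [-4.9, -1.0, 28.8]
width: 0.194
gripper_force: 62.1
```

Bottomed rigidly (29 N). Easing to about 15 N and holding, then releasing.

>>> move_arm([
  [0,0,-1,0,0,0,0],
  [0,0,-1,0,0,0,0],
  [0,0,-1,0,0,0,0],
  [0,0,-1,0,0,0,0],
  [0,0,-1,0,0,0,0],
  [0,0,-1,0,0,0,0],
  [0,0,-1,0,0,0,0],
])

```text
clock: 21.85
tcp_pos: [0.5649, -0.034, 0.1009]
tool_rot: [0.0, 0.728, 0.686, 0.0]
force: [-2.5, -0.3, 16.6]
width: 0.193
gripper_force: 60.2
```

>>> move_arm([
  [0,0,-5,0,0,0,0],
  [0,0,-15,0,0,0,0],
  [0,0,-40,0,0,0,0],
  [0,0,-70,0,0,0,0],
  [0,0,-95,0,0,0,0],
  [0,0,-95,0,0,0,0],
  [0,0,-95,0,0,0,0],
])

```text
clock: 22.72
tcp_pos: [0.5643, -0.0341, 0.1947]
tool_rot: [-0.0, 0.728, 0.686, -0.0]
force: [0.7, 0.3, -0.9]
width: 0.193
gripper_force: 58.6
```

Run:
```python
from h import *
s=env.observe(); p,_=pose(); print(p,s["width"],s["force"],rel((.6383,-.287,.195),np.arctan2(2*.544**2-1,2*.839*.544)))
```

```text
[ 0.56428051 -0.03406514  0.19473447] 0.19250496943316592 [ 0.72641181  0.28628521 -0.9392711 ] [-248.    89.1   -0.3   -0.     0.    20.6]
```

>>> move_arm([
  [-45,16,0,0,0,4,0],
  [-95,34,0,0,0,8,0],
  [-145,52,0,0,0,12,0],
  [-195,70,0,0,0,16,0],
  [-230,83,0,0,0,19,0],
  [-248,89,0,0,0,20.6,0],
  [-248,89,0,0,0,20.6,0],
  [-248,89,0,0,0,20.6,0],
  [-248,89,0,0,0,20.6,0],
])

```text
clock: 23.85
tcp_pos: [0.6385, -0.286, 0.1952]
tool_rot: [-0.0, 0.839, 0.545, 0.0]
force: [0.3, 0.8, -0.4]
width: 0.192
gripper_force: 58.7
```

Run:
```python
from h import *
s=env.observe(); p,_=pose(); print(p,s["width"],s["force"],rel((.6383,-.287,.0873),np.arctan2(2*.544**2-1,2*.839*.544)))
im2,d2,P2=look("side"); K,R,t=cal("side")
def pr(X): c=K@(R@np.array(X)+t); return (c[:2]/c[2]).round(1)
v,u=225,373; print("tip px",pr(p-[0,0,.0623]),"seat px",pr((.6383,-.287,.09)))
hs=cv2.cvtColor(im2,cv2.COLOR_RGB2HSV)
# fork top points from depth: x extents of the prongs along y
m=(abs(P2[...,2]-.09)<.006)&(np.hypot(P2[...,0]-.64,P2[...,1]+.287)<.06)&(hs[...,1]<50)
q=P2[m]; print(m.sum(),cv2.minAreaRect(q[:,:2].astype(np.float32)),q.mean(0))
cv2.imwrite("pics/b7.png",cv2.resize(im2[v-40:v+50,u-45:u+45,::-1],(600,600),interpolation=cv2.INTER_CUBIC)); print("crop",u-45,v-40)
```

```text
[ 0.63850482 -0.28595963  0.19518509] 0.1921351399643096 [ 0.27464157  0.81748636 -0.44345611] [-1.100e+00  3.000e-01  1.079e+02 -0.000e+00 -0.000e+00  1.000e-01]
tip px [372.4 243.4] seat px [371.5 258. ]
397 ((0.6473072171211243, -0.28923919796943665), (0.07507605105638504, 0.05385838821530342), 5.074832916259766) [ 0.64895718 -0.29190556  0.08924819]
crop 328 185
```

View pics/b7.png

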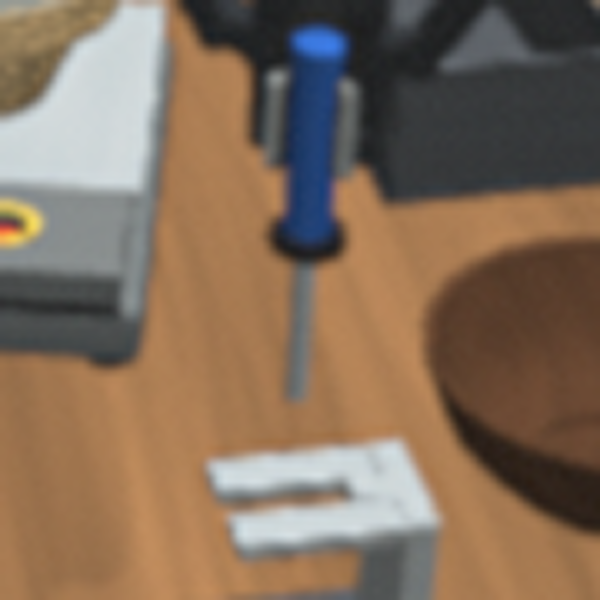

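The stylus is still upright, over the slot. Lowering with a force check.

>>> move_arm([
  [-1,0,0,0,0,0,0],
  [-1,0,20,0,0,0,0],
  [-1,0,36,0,0,0,0],
  [-1,0,42,0,0,0,0],
  [-1,0,48,0,0,0,0],
  [-1,0,54,0,0,0,0],
  [-1,0,54,0,0,0,0],
])

```text
clock: 24.78
tcp_pos: [0.6379, -0.2877, 0.1409]
tool_rot: [-0.0, 0.839, 0.544, -0.0]
force: [-0.6, 0.2, -0.7]
width: 0.196
gripper_force: 58.7
```

Free. On down by 53 mm to the seat.

>>> move_arm([
  [0,0,20,0,0,0,0],
  [0,0,38,0,0,0,0],
  [0,0,47,0,0,0,0],
  [0,0,52,0,0,0,0],
  [0,0,53,0,0,0,0],
  [0,0,53,0,0,0,0],
])

```text
clock: 25.52
tcp_pos: [0.6382, -0.2879, 0.0886]
tool_rot: [0.0, 0.839, 0.544, 0.0]
force: [0.3, -0.2, 0.1]
width: 0.193
gripper_force: 58.7
```

>>> move_arm([
  [0,0,1,0,0,0,0],
  [0,0,1,0,0,0,0],
  [0,0,1,0,0,0,0],
])

```text
clock: 25.9
tcp_pos: [0.6382, -0.2878, 0.0874]
tool_rot: [0.0, 0.839, 0.544, 0.0]
force: [0.2, -0.4, 2.7]
width: 0.193
gripper_force: 59.1
```

Touching. Opening gently and withdrawing straight up.

>>> move_arm([
  [0,0,0,0,0,0,24],
  [0,0,0,0,0,0,32],
  [0,0,0,0,0,0,50],
  [0,0,0,0,0,0,50],
  [0,0,0,0,0,0,50],
  [0,0,-25,0,0,0,50],
  [0,0,-60,0,0,0,50],
  [0,0,-100,0,0,0,50],
  [0,0,-130,0,0,0,50],
  [0,0,-130,0,0,0,50],
])

```text
clock: 27.15
tcp_pos: [0.6388, -0.288, 0.2193]
tool_rot: [0.001, 0.839, 0.544, 0.001]
force: [0.6, 0.1, -1.1]
width: 0.493
gripper_force: 0.0
```

Run:
```python
from h import *
p,_=pose(); print(p,env.observe()["width"])
im2,_,P2=look("side"); im,_,P=look("top")
hs=cv2.cvtColor(im2,cv2.COLOR_RGB2HSV); b=np.zeros(hs.shape[:2],bool); b[205:305,350:400]=1
bm=b&(hs[...,0]>100)&(hs[...,0]<130)&(hs[...,1]>120); v,u=np.nonzero(bm)
print("blue (was 369 377 230 259)",u.min(),u.max(),v.min(),v.max(),[P2[bm&(P2[...,2]>a)&(P2[...,2]<a+.02)].mean(0).round(4) for a in(.1,.12,.14)])
c,r,k,q=ring(P,im,.141,.16,(.561,.097),sat=0); A=np.c_[q[:,:2]-c,np.ones(k)]; print("liner",c,r,k,np.linalg.lstsq(A,q[:,2],rcond=None)[0].round(4))
Z=lambda a:cv2.resize(a[:,:,::-1],(400,400),interpolation=cv2.INTER_CUBIC)
cv2.imwrite("pics/b8.png",np.hstack([Z(im2[220:310,330:420]),Z(im2[110:310,230:430])]))
```

```text
[ 0.63878432 -0.28800915  0.21929499] 0.4930836758609859
blue (was 369 377 230 259) 368 375 230 259 [array([ 0.635 , -0.2966,  0.1091]), array([ 0.6354, -0.2962,  0.1292]), array([ 0.6349, -0.2966,  0.1499])]
liner [0.5601 0.098 ] 0.0706 458 [-0.0012 -0.0038  0.1495]
```

View pics/b8.png

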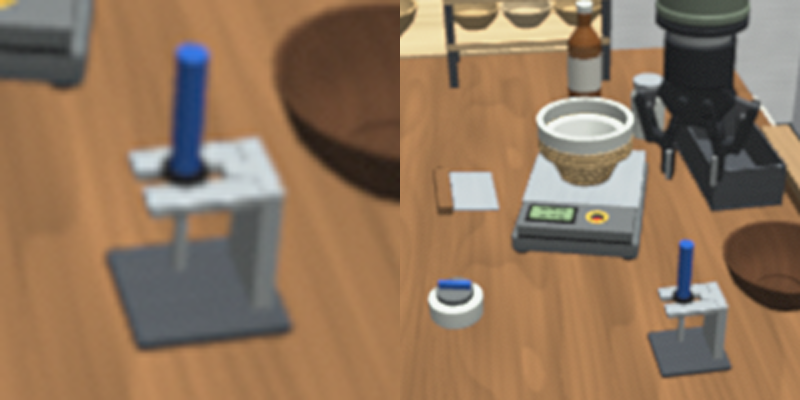

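The stylus hangs upright in the fork (crop (188,165)), about 3 mm along the slot from where it started. The liner is still home, so I'm handing in.

```bash
python3 -c "
from bench import env; print(env.finish_job())"
```

```text
the job is handed in; nothing more can be done
None
```

I handed the job in at about 27 s: the basket is on the platform about 2 mm off its measured centre with the liner fully home, the tare button was held fully down for about a second and released, and the stylus hangs upright in its fork about 3 mm along the slot from where it started.

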